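Find the tin with the brass slug by its heft and stand it on the scale

ROBOT

A 7-joint arm with a two-finger parallel gripper is mounted at the origin on the work surface. World frame = base frame: x ahead of the robot, y to its left, z up, the work surface at z = 0. Lengths are in m, angles in rad, forces in N, time in s.
With the tool pointing down it reaches from about 0.35 to 0.9 m from the base axis. Payload 7.2 kg.
Tool frame: the origin (TCP) lies on the centre line of the jaws, within the pads' length; the fingertips stand 25 mm ahead of it and the grasp point (between the pads) lies 6 mm ahead of it; z points along the fingers, y is the line along which they close (so a half turn about z gives the same grasp; the last joint's range is limited). The gripper opens to 88 mm and grips with 3 to 60 N. Pads are 20 mm wide; open, the fingers measure 115 mm over their backs; the gripper's body (75 mm by 178 mm) begins 61 mm behind the grasp point.
Start: joints at [1.077, 0.411, -0.013, 1.596, 0.006, 1.134, -0.082], TCP at [0.258, -0.569, 0.213] pointing down, gripper open.
Joint ranges: [-2.95, 2.95], [-0.29, 1.99], [-1.47, 1.44], [0.14, 2.54], [-1.03, 4.17], [0.13, 1.85], [-2.86, 2.86]. Speed limits (rad/s): [2.39, 2.39, 3.01, 3.01, 3.14, 3.14, 3.14].

INTERFACE

Orientations are given as a 3x3 rotation matrix whose columns are the frame's x, y, z axes.
In Python, from workcell import env, claw, kinematics, vision, job gives the robot as it stands. Calls block until the motion is done:
- env.movep(position, orientation): joint-space move of the TCP to a pose.
- env.move_straight(position, rate=0.15, rotation=None, guard=None): straight line of the TCP; rotation=None keeps the orientation; rate is the mean speed in m/s. With guard (N) it stops when the force on the tool has changed by that much, and returns True; else False.
- env.move_joints(angles): joint-space move.
- claw.set_gripper(opening, effort=None): finger opening in m; effort is the grip in N (None keeps the last); returns when the fingers have stopped.
- env.dwell(seconds).
- kinematics.ik(position, orientation): joint angles nearest the present ones, or None.
- env.sense(): the state.
- vision.snapshot(name): name is "side" or "top"; returns (picture, depth): 480x640x3 uint8, red, green, blue; 480x640 float32, m along the optical axis (not along the pixel's ray), 0 where there is no reading.
- vision.camera_info(name): a dict with "vfov" (degrees; the focal length in pixels is half the picture's height over the tangent of half this angle, whatever the lens; pixels are square), "cx", "cy" (the principal point, pixels), "xyz" and "orientation" of the camera in the world. Camera axes: x right, y up, looking along -z (the intrinsics and any distortion apply to the point x, -y, -z); pixel columns grow to the right and rows downward; lengths in m; the calibration is good to about 2 mm. A picture is of the moment at which its call begins. camera_info takes no time and is no camera call.
A pose or a line that the arm cannot do raises env.PlanningError and nothing moves.
- job.finish_job(): hands the job in; it is judged then, once.
The state is a dict: "clock": time; "joint_positions": joint angles; "joint_velocities": joint speeds; "tau": joint torques, N m; "eef_pos": TCP position; "ee_rot": TCP orientation; "wrist_force": force on the tool from outside, world axes, zero at the start; "wrist_torque": the same for the moment, N m; "width": finger opening in m; "grasp_force": force on a finger pad.
Only numpy, scipy, OpenCV 4.12 (cv2) and the standard library are available. Lean on these libraries where they do the work, as an engineer would, in place of code of your own. Each camera call takes 0.05 s, during which the arm holds its last target. There are 200 camera calls.

TASK

Two identical blue-lidded tins stand on the jeweller's bench: one holds a solid brass slug for casting, the other only its light wooden pattern. Feel by lifting which is the heavy one and set it down gently and upright on the middle of the spring scale's round plate, so that the plate sinks under it. Leave the light tin standing upright on the bench, never left standing on the scale, and do not knock over the amber jar.

Things in the scene. Friction and masses are not known exactly. Their poses are not given: they have to be found in the camera images.
- tin_a: one of two outwardly identical round closed tins, plain aluminium with a flat blue lid, 52 mm in diameter and 55 mm tall, straight-sided, standing upright on the bench. Origin: centre of its underside; z up along its axis. One of the two tins holds a solid brass slug (about 0.45 to 0.53 kg in all), the other a wooden pattern of the same size (about 0.13 kg in all); which is which changes every time and cannot be seen. The piece inside is a loose fit and can shift by 4 mm.
- tin_b: one of two outwardly identical round closed tins, plain aluminium with a flat blue lid, 52 mm in diameter and 55 mm tall, straight-sided, standing upright on the bench. Origin: centre of its underside; z up along its axis. One of the two tins holds a solid brass slug (about 0.45 to 0.53 kg in all), the other a wooden pattern of the same size (about 0.13 kg in all); which is which changes every time and cannot be seen. The piece inside is a loose fit and can shift by 4 mm.
- plate: the flat round steel plate, 110 mm in diameter and 5 mm thick, on top of the low green spring scale (base 140 x 140 mm, 36 mm high, fixed to the bench). Origin: centre of the plate's upper face, z up; 60 mm above the bench when unloaded. Pushed down with 2 to 3 N it sinks straight down by 12 mm to a hard stop, and springs back when unloaded: the heavy tin sinks it to the stop by its own weight, the light tin does not move it.
- jar: bystander: round amber glass jar with a black cap, 50 mm in diameter and 75 mm tall, standing on the bench beyond the tins. Origin: centre of its underside. A brass block of 50 mm and a hammer lie in the same far row.
There are look-alikes about, which are no part of the job. There is more than one size of the part that bears plate; the job needs the middle-sized.

How it is judged:
By the outcome, as a careful person would: the job done as asked, in the order asked, and still so for the second after the job is handed in, with the robot touching nothing.
It also fails if it takes over 64 s, if anything falls off the work surface, if the arm or the gripper's body presses on something with over 40 N, if the wrist force passes 120 N, or if a joint passes its speed limit or range.

## Working session

There is one attempt and no reset: what is moved stays moved. The work goes in short steps, each a Python script; the robot and the scene stay as the last script left them, time stands still between calls to the robot, and variables do not carry over. Pictures are saved under pics/ and viewed, at most 10 in all, crops included, and the job is handed in when it is done.

```bash
ls; mkdir -p pics; python3 - <<'E'
from workcell import env, vision
import cv2,numpy as np
for n in("top","side"):
    p,d=vision.snapshot(n); cv2.imwrite(f"pics/{n}0.png",p[:,:,::-1]); np.savez(f"{n}0.npz",p=p,d=d)
    print(vision.camera_info(n), (d>0).mean())
s=env.sense();print(s["clock"],s["wrist_force"],s["ee_rot"],s["width"])
E
```

```text
pics
{'vfov': 42.85992179980008, 'cx': 323.6114571502802, 'cy': 241.69109593200216, 'xyz': array([ 0.40953234, -0.01218295,  1.20328404]), 'orientation': array([[-0.02451133,  0.99463603, -0.10049057],
       [-0.99930088, -0.02721605, -0.02563292],
       [-0.02823038,  0.09979202,  0.99460776]])} 0.9959505208333334
{'vfov': 45.67949543933702, 'cx': 316.7923800720314, 'cy': 240.23414694255965, 'xyz': array([0.12485538, 0.58139221, 0.68472776]), 'orientation': array([[-0.83744845,  0.37248582, -0.399918  ],
       [-0.54651482, -0.56905842,  0.61440546],
       [ 0.00128062,  0.73309401,  0.68012611]])} 0.996123046875
0.1 [ 0.29920752 -0.03243752 -0.01107238] [[ 9.10712563e-01  4.13040146e-01 -6.82134543e-04]
 [ 4.13040700e-01 -9.10711655e-01  1.28873317e-03]
 [-8.89293409e-05 -1.45541482e-03 -9.99998937e-01]] 0.08801526924438484
```

View pics/top0.png

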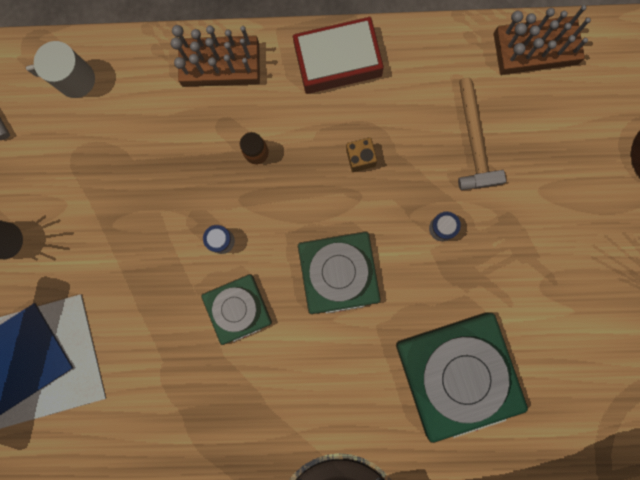

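View pics/side0.png

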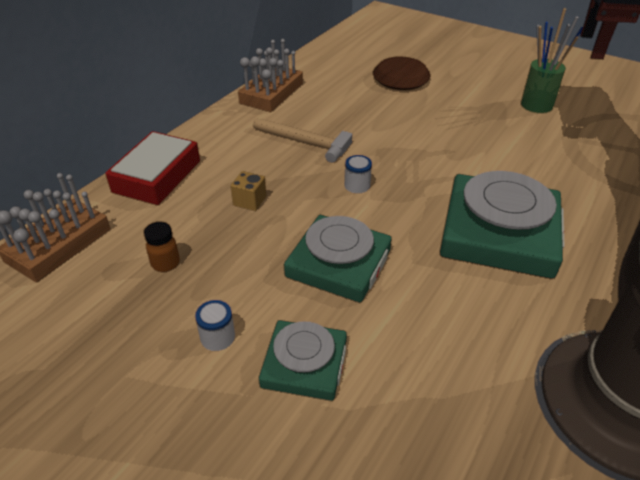

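The top view shows the tins at about (217,239) and (447,226). The middle-sized plate is at (339,271), the jar at (254,147) and the brass block at (361,154). In the side view the tins are at (215,323) and (358,173), and the plate is at (340,240).

```bash
cat >geo.py <<'E'
import numpy as np,cv2
from workcell import vision
def rays(n,uv):
    c=vision.camera_info(n); f=240/np.tan(np.radians(c["vfov"]/2)); uv=np.atleast_2d(uv).astype(float)
    r=np.c_[(uv[:,0]-c["cx"])/f,-(uv[:,1]-c["cy"])/f,-np.ones(len(uv))]
    return c["xyz"],r@c["orientation"].T
def plane(n,uv,z):
    o,r=rays(n,uv); return o+r*((z-o[2])/r[:,2:])
def cloud(n,d):
    v,u=np.indices(d.shape); o,r=rays(n,np.c_[u.ravel(),v.ravel()])
    return (o+r*d.reshape(-1,1)).reshape(*d.shape,3)
def top_disc(n,d,uv,z,rad=45,tol=.006):
    """centre of the flat top at height z near pixel uv: contour of the depth-slab mask, cast on the plane, circle fit"""
    P=cloud(n,d); m=((abs(P[...,2]-z)<tol)&(d>0)).astype(np.uint8)
    g=np.zeros_like(m); cv2.circle(g,tuple(map(int,uv)),rad,1,-1); m&=g
    c=max(cv2.findContours(m,cv2.RETR_EXTERNAL,cv2.CHAIN_APPROX_NONE)[0],key=cv2.contourArea)
    q=plane(n,c[:,0],z)[:,:2].astype(np.float32)
    (x,y),r=cv2.minEnclosingCircle(q); A=np.c_[2*q,np.ones(len(q))]
    s=np.linalg.lstsq(A,(q**2).sum(1),rcond=None)[0]
    zs=np.median(P[...,2][m>0])
    return np.round([s[0],s[1],np.sqrt(s[2]+s[0]**2+s[1]**2),x,y,r,zs],4)
E
python3 - <<'E'
from geo import *
T=np.load("top0.npz");S=np.load("side0.npz")
for n,D in(("top",T),("side",S)):
    d=D["d"];P=cloud(n,d);px={"top":dict(a=(217,239),b=(447,226),plate=(339,271),jar=(254,145),blk=(361,150)),"side":dict(a=(213,314),b=(358,162),plate=(340,240),jar=(157,233),blk=(248,180))}[n]
    print(n,"bench z",[round(P[v,u,2],4) for u,v in ((200,400),(400,130))] if n=="top" else [round(P[v,u,2],4) for u,v in ((150,420),(430,130))])
    for k,z in dict(a=.055,b=.055,plate=.06,jar=.075,blk=.05).items():
        print(k,top_disc(n,d,px[k],z,50 if k=="plate" else 28),P[px[k][1],px[k][0]].round(4))
    hsv=cv2.cvtColor(D["p"],cv2.COLOR_RGB2HSV)
    for k in"ab":
        u,v=px[k];w=22;c=hsv[v-w:v+w,u-w:u+w];m=cv2.inRange(c,(100,90,40),(130,255,255))
        pts=cv2.findNonZero(m)[:,0]+[u-w,v-w];(x,y),r=cv2.minEnclosingCircle(pts.astype(np.float32))
        print(k,"blue",(x,y,r),plane(n,(x,y),.053))
E
```

```text
top bench z [np.float64(-0.0024), np.float64(0.0028)]
a [0.5385 0.2216 0.0253 0.5382 0.2212 0.0265 0.0546] [0.5368 0.2207 0.0502]
b [ 0.5516 -0.214   0.0254  0.5517 -0.2139  0.0264  0.0548] [ 0.5486 -0.2152  0.0568]
plate [ 0.4687 -0.0087  0.0538  0.4687 -0.0086  0.0548  0.0594] [ 0.4691 -0.0101  0.0624]
jar [0.7146 0.1498 0.0217 0.7144 0.1494 0.023  0.0746] [0.7114 0.1444 0.0728]
blk [ 0.6971 -0.0589  0.0276  0.6973 -0.0586  0.0342  0.0496] [ 0.7008 -0.0586  0.0512]
a blue (216.21343994140625, 237.86119079589844, 12.783916473388672) [[0.53866061 0.2215664  0.053     ]]
b blue (446.1470642089844, 224.85293579101562, 12.835570335388184) [[ 0.55133282 -0.21441354  0.053     ]]
side bench z [np.float64(-0.0006), np.float64(-0.0034)]
a [0.5342 0.2235 0.0265 0.533  0.2232 0.0288 0.054 ] [0.5343 0.2232 0.0553]
b [ 0.5471 -0.2106  0.0271  0.5461 -0.2099  0.0302  0.054 ] [ 0.55   -0.2156  0.054 ]
plate [ 0.4648 -0.0062  0.0549  0.4653 -0.006   0.0566  0.0591] [ 0.4618 -0.0049  0.0589]
jar [0.7096 0.1524 0.0228 0.7087 0.1516 0.0251 0.0735] [0.7075 0.1547 0.0732]
blk [ 0.692  -0.0548  0.0287  0.6923 -0.0541  0.0357  0.0488] [ 0.6944 -0.06    0.0495]
a blue (213.0, 314.5, 17.670696258544922) [[0.53513061 0.22258579 0.053     ]]
b blue (358.0, 164.0, 12.369417190551758) [[ 0.54732992 -0.21110197  0.053     ]]
```

```bash
python3 - <<'E'
from geo import *
from workcell import env,kinematics
S=np.load("side0.npz")
P=cloud("side",S["d"]); print("cup",P[90,541].round(3),P[45,546].round(3),P[25,560].round(3))
for a in (0,-24.4,-60,-90,30):
    c,s=np.cos(np.radians(a)),np.sin(np.radians(a)); R=np.array([[c,-s,0],[-s,-c,0],[0,0,-1.]])
    for p in ([.5495,-.2125,.039],[.5365,.222,.039],[.467,-.0075,.2],[.5495,-.2125,.2]):
        q=kinematics.ik(p,R); print(a,p,None if q is None else np.round(q,2))
E
```

```text
cup [ 0.342 -0.682  0.057] [ 0.431 -1.071 -0.003] [ 0.356 -0.759  0.177]
0 [0.5495, -0.2125, 0.039] [ 0.36  0.55 -0.1   1.84  0.08  0.75 -1.35]
0 [0.5365, 0.222, 0.039] [-0.1   0.6  -0.51  1.84  0.39  0.81 -2.38]
0 [0.467, -0.0075, 0.2] [ 0.33  0.19 -0.47  1.96  0.1   1.02 -1.76]
0 [0.5495, -0.2125, 0.2] [ 0.4   0.37 -0.14  1.7   0.06  1.08 -1.34]
-24.4 [0.5495, -0.2125, 0.039] [ 0.42  0.56 -0.18  1.83  0.14  0.76 -0.98]
-24.4 [0.5365, 0.222, 0.039] [-0.02  0.63 -0.63  1.83  0.48  0.84 -2.03]
-24.4 [0.467, -0.0075, 0.2] [ 0.37  0.2  -0.52  1.95  0.12  1.02 -1.35]
-24.4 [0.5495, -0.2125, 0.2] [ 0.43  0.37 -0.19  1.69  0.08  1.08 -0.93]
-60 [0.5495, -0.2125, 0.039] [ 0.5   0.57 -0.29  1.83  0.22  0.78 -0.43]
-60 [0.5365, 0.222, 0.039] [ 0.11  0.7  -0.83  1.82  0.64  0.91 -1.54]
-60 [0.467, -0.0075, 0.2] [ 0.43  0.21 -0.59  1.95  0.13  1.02 -0.74]
-60 [0.5495, -0.2125, 0.2] [ 0.52  0.38 -0.31  1.69  0.13  1.09 -0.35]
-90 [0.5495, -0.2125, 0.039] [ 0.57  0.58 -0.38  1.82  0.29  0.79  0.03]
-90 [0.5365, 0.222, 0.039] [ 0.1   0.69 -0.82  1.82  0.63  0.91 -1.  ]
-90 [0.467, -0.0075, 0.2] [ 0.48  0.21 -0.64  1.95  0.15  1.03 -0.23]
-90 [0.5495, -0.2125, 0.2] [ 0.6   0.4  -0.42  1.68  0.18  1.1   0.13]
30 [0.5495, -0.2125, 0.039] [ 0.28  0.55  0.01  1.84 -0.01  0.75 -1.8 ]
30 [0.5365, 0.222, 0.039] [-0.17  0.58 -0.41  1.84  0.31  0.79 -2.84]
30 [0.467, -0.0075, 0.2] [ 0.26  0.18 -0.4   1.96  0.08  1.01 -2.26]
30 [0.5495, -0.2125, 0.2] [ 0.32  0.36 -0.05  1.7   0.02  1.08 -1.82]
```

```bash
cat >act.py <<'E'
import numpy as np
from workcell import env,claw
a=np.radians(-24.4); c,s=np.cos(a),np.sin(a); R=np.array([[c,-s,0],[-s,-c,0],[0,0,-1.]])
GZ=.039
def feel(xy):
    """grasp the tin at xy, lift it 8 cm, return its weight in N"""
    env.movep([*xy,.2],R); env.dwell(.3); f0=env.sense()["wrist_force"][2]
    hit=env.move_straight([*xy,GZ],rate=.12,guard=8)
    w=claw.set_gripper(.03,effort=25); s=env.sense()
    print("hit",hit,"width",s["width"],"grasp",s["grasp_force"])
    env.move_straight([*xy,GZ+.08],rate=.08); env.dwell(.4)
    f=np.mean([(env.dwell(.05),env.sense()["wrist_force"][2])[1] for _ in range(5)])
    s=env.sense(); print("weight",f0-f,"width",s["width"],"eef",s["eef_pos"],"t",s["clock"])
    return f0-f
E
python3 - <<'E'
from act import *
from geo import *
feel([.5495,-.2125])
for n in("top","side"):
    p,d=vision.snapshot(n); cv2.imwrite(f"pics/{n}1.png",p[:,:,::-1]); np.savez(f"{n}1.npz",p=p,d=d)
E
```

```text
hit False width 0.05075847500155908 grasp 25.347608006559312
weight 5.512199296304748 width 0.050993976150066365 eef [ 0.54953412 -0.21249341  0.11902098] t 6.0417
```

View pics/side1.png

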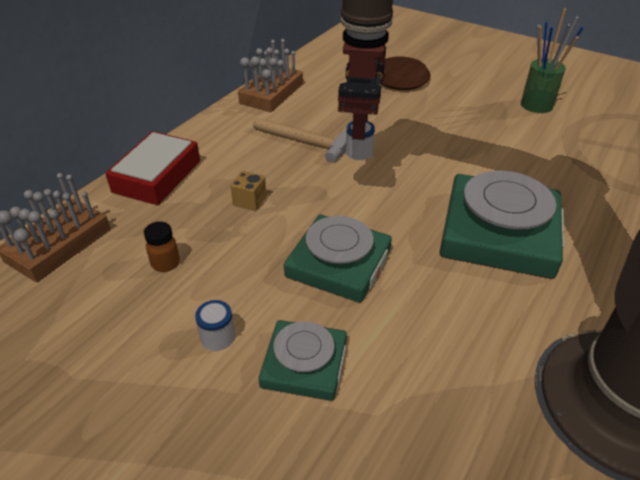

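Tin_b reads about 5.5 N, so it is the heavy one. In the side view it hangs upright in the gripper at (360,140), and everything else is still in place. Next I'll put it on the middle plate.

```bash
python3 - <<'E'
from act import *
from geo import *
xy=[.467,-.0075]
env.move_straight([.5495,-.2125,.165],rate=.12)
env.move_straight([*xy,.165],rate=.12); env.dwell(.2)
env.move_straight([*xy,.106],rate=.06); env.dwell(.3); f0=env.sense()["wrist_force"]
h=env.move_straight([*xy,.085],rate=.015,guard=4.5); env.dwell(.3)
s=env.sense(); print("hit",h,s["eef_pos"],s["wrist_force"]-f0,s["width"])
claw.set_gripper(.085); env.dwell(.5)
env.move_straight([*xy,.2],rate=.08)
env.movep([.40,-.40,.25],R); env.dwell(.2)
for n in("top","side"):
    p,d=vision.snapshot(n); cv2.imwrite(f"pics/{n}2.png",p[:,:,::-1])
    zs=.048
    u,v,_=0,0,0
    hsv=cv2.cvtColor(p,cv2.COLOR_RGB2HSV);m=cv2.inRange(hsv,(100,90,40),(130,255,255))
    P=cloud(n,d); near=np.hypot(P[...,0]-.467,P[...,1]+.0075)<.06
    pts=cv2.findNonZero(m*near.astype(np.uint8))[:,0]; (x,y),r=cv2.minEnclosingCircle(pts.astype(np.float32))
    print(n,"tin",x,y,r,plane(n,(x,y),.101)[0],top_disc(n,d,(x,y),.103,30))
    print(" plate z",np.median(P[...,2][near&(P[...,2]>.042)&(P[...,2]<.07)&(hsv[...,1]<60)]),"lid z",np.median(P[...,2][near&(P[...,2]>.085)]))
print(env.sense()["clock"])
E
```

```text
hit True [ 0.46704261 -0.00762619  0.08739045] [-0.1802658  -0.12656468 11.84771521] 0.05076858176657315Traceback (most recent call last):
  File "<stdin>", line 19, in <module>
  File "geo.py", line 16, in top_disc
    c=max(cv2.findContours(m,cv2.RETR_EXTERNAL,cv2.CHAIN_APPROX_NONE)[0],key=cv2.contourArea)
ValueError: max() iterable argument is empty
```

View pics/top2.png

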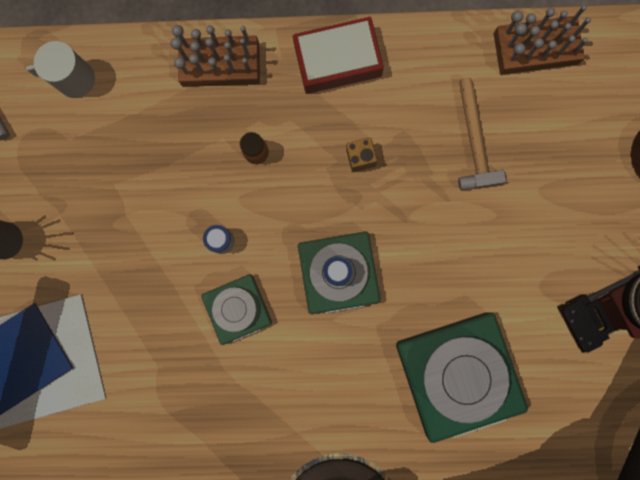

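The top view shows the tin upright near the middle of the plate at (338,271). The light tin and the jar haven't moved. I'll measure the centring and how far the plate sank.

```bash
python3 - <<'E'
from workcell import env
from geo import *
for n,uv in(("top",(338,271)),("side",(340,228))):
    p,d=vision.snapshot(n); cv2.imwrite(f"pics/{n}3.png",p[:,:,::-1]); P=cloud(n,d)
    near=np.hypot(P[...,0]-.467,P[...,1]+.0075)
    print(n,"lid z",np.median(P[...,2][(near<.024)&(P[...,2]>.08)]),"plate z",np.median(P[...,2][(near>.038)&(near<.05)&(P[...,2]>.03)&(P[...,2]<.075)]))
    print(" lid",top_disc(n,d,uv,.103,35,.008))
    print(" plate",top_disc(n,d,uv if n=="top" else(340,245),.048,60,.007))
print(env.sense()["clock"])
E
```

```text
top lid z 0.10271405015915491 plate z 0.047379729715847585
 lid [ 0.4678 -0.0073  0.0252  0.4678 -0.0072  0.0262  0.1026]
 plate [ 0.4688 -0.0087  0.0538  0.4688 -0.0087  0.0549  0.0474]
side lid z 0.102177867450162 plate z 0.046658529068323906
 lid [ 0.4633 -0.0032  0.0275  0.4629 -0.0031  0.0298  0.102 ]
 plate [ 0.4635 -0.0038  0.0475  0.4648 -0.0058  0.0561  0.0469]
16.3333
```

View pics/side3.png

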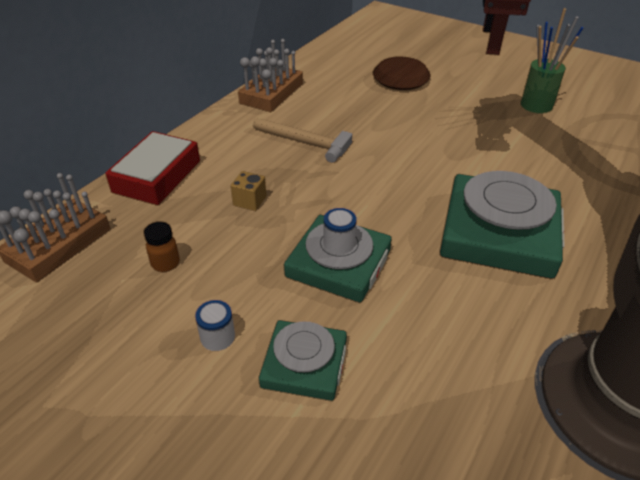

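The tin is upright at (340,230) in the side view, within about 2 mm of the plate's centre. The plate has sunk to about 48 mm, which is its stop. The light tin and the jar are still standing, so I'm handing the job in.

```bash
python3 -c "
from workcell import job
print(job.finish_job())"
```

```text
the job is handed in; nothing more can be done
None
```

I handed the job in at about 16 s on the robot's clock: the heavy tin (tin_b, about 5.5 N when lifted) stands upright within about 2 mm of the middle plate's centre with the plate down at its stop, and the light tin and the jar were never touched.

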